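# Refit the missing hob knob and hold it pressed

## Task

The counter-top gas hob has lost one of its two knobs: find the control shaft that is bare and push the spare knob from the cardboard fully onto it, turned so that the flat in the knob's bore meets the flat of the D-shaped shaft. Then press the knob down against the valve's spring as far as it goes and keep it there, as one does while a burner lights: the program finishes with the robot still pressing the knob in. Do not disturb the screwdriver, the tape roll and the tin.

Things in the scene. Friction and masses are not known exactly. Their poses are not given: they have to be found in the camera images.
- knob_center (a point): loose spare knob, black plastic, about 90 g, bore down on the cardboard; point on its axis, half-way up, 22 mm above its underside. Round barrel 46 mm diameter, 20 mm high; on top a straight grip bar 14 mm wide, 40 mm long, from 20 to 44 mm above the underside, to be gripped across from above. x axis along the bar to the pointer nose, y across the bar, z up.
- knob_pointer (a point): tip of the spare knob's pointer nose, 31 mm from its axis, 32 mm above its underside. The nose, 6 mm wide, prolongs the grip bar at one end only; a white line runs along its top. The flat of the bore is on this side, so the pointer must stand over the flat of the shaft (x axes alike).
- knob_bore (a point): centre of the mouth of the spare knob's bore, on its axis, at its underside; x axis to the pointer. Blind D-shaped bore 18 mm deep, 20 mm diameter, with one flat 2.4 mm from the axis. Fully on, the shaft's top meets the bore's end: the knob's centre is then 4 mm above the shaft's top and its underside 8 mm above the ledge (2 mm when pressed to the stop).
- fitted_knob: the knob still in place on one of the hob's two shafts (either one), same shape as the spare knob, fixed; origin on its axis at its underside, 8 mm above the ledge. Leave it.
- left_shaft_top (a point): top of the hob's left (+y) control shaft, on its axis, 26 mm above the ledge at rest (96 mm above the cardboard). Plain metal, upright, does not rotate. D section: 18 mm diameter with one flat 1.5 mm from the axis; x axis points out of the flat, z up. Topmost 3 mm stepped narrower as lead-in. If the fitted knob is on it, the shaft is hidden and its angle means nothing.
- right_shaft_top (a point): top of the hob's right (-y) control shaft, on its axis, 26 mm above the ledge at rest (96 mm above the cardboard). Plain metal, upright, does not rotate. D section: 18 mm diameter with one flat 1.5 mm from the axis; x axis points out of the flat, z up. Topmost 3 mm stepped narrower as lead-in. If the fitted knob is on it, the shaft is hidden and its angle means nothing.
- left_shaft (a joint): how far the left shaft is pushed down: 0 at rest, 0.006 m at its stop; a spring resists with 3.5 N at first, 7.7 N at the stop
- right_shaft (a joint): how far the right shaft is pushed down: 0 at rest, 0.006 m at its stop; a spring resists with 3.5 N at first, 7.7 N at the stop
- hob: twin counter-top gas hob, stainless, 340 (x) x 360 (y) x 70 mm high, fixed; origin at the centre of its underside, on the cardboard; x axis away from the robot. Two identical shafts stand on the flat ledge along its near edge, at x -115, y +75 and -75 mm; behind them two burners with wire pan grids, x -24 to +134 mm, up to 100 mm high.
- cardboard: sheet of cardboard 4 mm thick, fixed on the table, 500 x 1040 mm, under everything; origin at the centre of its underside
- screwdriver: screwdriver lying on the cardboard; bystander
- tape_roll: roll of tape lying flat, 90 mm diameter, 30 mm high; origin at the centre of its underside; bystander
- grease_tin: tin 60 mm diameter, 80 mm high, standing; origin at the centre of its underside; bystander
There are look-alikes about, which are no part of the job. Leave any yellow look-alike of the part that bears knob_center alone.

How it is judged:
By the outcome, as a careful person would: the job done as asked, in the order asked, and still so for the second after the job is handed in, while the arm keeps its last pose, push and grip.
It also fails if it takes over 38 s, if anything falls off the work surface, if the arm or the gripper's body presses on something with over 40 N, if the wrist force passes 120 N, or if a joint passes its speed limit or range.

## Robot

A 6-joint arm with a two-finger parallel gripper is mounted at the origin on the work surface. World frame = base frame: x ahead of the robot, y to its left, z up, the work surface at z = 0. Lengths are in m, angles in rad, forces in N, time in s.
With the tool pointing down it reaches from about 0.35 to 0.875 m from the base axis. Payload 15.5 kg.
Tool frame: the origin (TCP) lies at the very end of the fingers, on their centre line; the grasp point (between the pads) lies 19 mm behind it; z points along the fingers, y is the line along which they close (so a half turn about z gives the same grasp; the last joint's range is limited). The gripper opens to 85 mm and grips with 20 to 120 N. Pads are 22 mm wide; open, the fingers measure 114 mm over their backs; the gripper's body (76 mm by 85 mm) begins 54 mm behind the grasp point. The pads swing forward as they close: fully open they stand 13 mm farther back than shut.
Start: joints at [1.107, 0.494, 1.345, -0, 1.302, -0.096], TCP at [0.225, 0.583, 0.231] pointing down, gripper open.
Joint ranges: [-2.91, 2.91], [-0.82, 2.16], [0.22, 2.67], [-1.22, 4.37], [0.12, 2.79], [-3.08, 3.08]. Speed limits (rad/s): [1.89, 1.89, 2.57, 3.01, 3.01, 3.01].

## Interface

Orientations are given as a rotation vector (axis times angle).
In Python, from rig import bot, vision, ticket gives the robot as it stands.
- The arm moves only by the shell command python3 -m jog 'ROWS'. ROWS is JSON, a list of rows, each a list of 3 entries, a list of its own where there are three numbers: the shift along the tool's x, y, z in mm, then the turn, a rotation vector about the tool's x, y, z in degrees, then the finger opening in mm, from 0 to 85.4. A call has 1 to 12 rows; each row is the pose to reach, as a shift and turn from the pose commanded when the call began, along the tool's axes at that moment; what a row does not reach only later rows make up. A row lasts 1/10 s, in which the tool goes at most 50 mm and 8.59 degrees, less where a joint would pass 70% of its speed; a pose out of reach is approached as far as the arm can. A call with a gripper value outside its range is refused whole. The fingers move at their own pace and stop on an object; the grip force is fixed at half the most. Time passes only in rows, so rows that repeat a pose let the fingers close. It gives the time, the measured TCP pose, the force, the opening and the grip force at its end, in the units of the state.
- bot.get_obs(): the state, without advancing time (a new reading comes with each control period).
- vision.read_camera(name): name is "scene" or "top" or "wrist"; returns (picture, depth): 384x512x3 uint8, blue, green, red; 384x512 float32, m along the optical axis (not along the pixel's ray), 0 where there is no reading.
- vision.camera_info(name): a dict with "camera_matrix" (3x3 intrinsics, pixels), "position" and "orientation" of the camera in the world. Camera axes: x right, y down, z forward; pixel columns grow to the right and rows downward; lengths in m; the calibration is good to about 2 mm. A picture is of the moment at which its call begins: read the wrist's pose just before it. camera_info takes no time and is no camera call; for the wrist camera it gives the pose at the moment of the call.
- ticket.sign_off(): hands the job in; it is judged then, once.
Trained networks look in the newest picture that a camera, given by its name, has taken for a name from the list of things; names that differ only in an ending like _2 or _b are one class to them, and where a whole thing is asked for, a point or a joint stands for the part that bears it (a point fixed in the world has none). Each returns a list of dicts, best first, with "conf" (0 to 1); they miss things now and then, are a little off and sometimes report something else, mostly with a low value. They report only what shows in the picture. A call takes as long as a camera call. They do not tell look-alikes from the thing itself.
- vision.look_for(camera, thing): "box" ([centre column, centre row, width, height] in pixels, round what is visible of it).
The state is a dict: "time_s": time; "qpos": joint angles; "qvel": joint speeds; "joint_efforts": joint torques, N m; "position": TCP position; "eef_rot": TCP orientation; "force": force on the tool from outside, world axes, zero at the start; "moment": the same for the moment, N m; "width": finger opening in m; "finger_force": force on a finger pad.
Only numpy, scipy, OpenCV 4.12 (cv2) and the standard library are available. Lean on these libraries where they do the work, as an engineer would, in place of code of your own. Each camera call takes 0.05 s, during which the arm holds its last target. There are 200 camera calls.

## Working session

There is one attempt and no reset: what is moved stays moved. The work goes in short steps, Python scripts to look and compute and a shell command to move; the robot and the scene stay as the last step left them, time stands still between calls to the robot, and variables do not carry over. Pictures are saved under pics/ and viewed, at most 10 in all, crops included, and the job is handed in when it is done.

```bash
mkdir -p pics; ls
cat > h.py <<'E'
import numpy as np, cv2
from scipy.spatial.transform import Rotation as R
from rig import bot, vision, ticket
def cam(n):
    i=vision.camera_info(n); p,d=vision.read_camera(n)
    o=np.array(i["orientation"]); M=o if o.shape==(3,3) else (R.from_rotvec(o).as_matrix() if o.size==3 else R.from_quat(o).as_matrix())
    return p,d,np.array(i["camera_matrix"]),np.array(i["position"]),M
def cloud(d,K,t,M):
    v,u=np.mgrid[:d.shape[0],:d.shape[1]]
    c=np.stack([(u-K[0,2])/K[0,0]*d,(v-K[1,2])/K[1,1]*d,d],-1)
    return c@M.T+t
def onz(u,v,z,K,t,M):
    r=M@np.array([(u-K[0,2])/K[0,0],(v-K[1,2])/K[1,1],1]); return t+r*(z-t[2])/r[2]
def toolshift(target,o=None):
    o=o or bot.get_obs(); return 1000*R.from_rotvec(o["eef_rot"]).as_matrix().T@(np.array(target)-o["position"])
E
python3 - <<'E'
from h import *
print(vision.camera_info("top"),bot.get_obs())
for n in("top","scene"):
    p,d,K,t,M=cam(n); cv2.imwrite(f"pics/{n}0.png",p); P=cloud(d,K,t,M)
    for th in("knob_center","fitted_knob","left_shaft_top","right_shaft_top","hob"):
        for b in vision.look_for(n,th)[:3]:
            u,v=map(int,b["box"][:2]); print(n,th,round(b["conf"],2),np.round(b["box"]),np.round(P[min(v,383),min(u,511)],3))
E
```

```text
pics
{'camera_matrix': array([[420.82191822,   0.        , 251.37879824],
       [  0.        , 420.82191822, 191.21345625],
       [  0.        ,   0.        ,   1.        ]]), 'position': array([ 0.27526461, -0.07026987,  1.16554338]), 'orientation': array([-1.98778196,  2.22418905, -0.25357066])} {'time_s': 0.0, 'qpos': array([ 1.10647812e+00,  4.94158476e-01,  1.34613334e+00, -4.05574872e-06,
        1.30250478e+00, -9.54973828e-02]), 'qvel': array([ 0.0016674 , -0.00049113,  0.00023052, -0.00247844, -0.0003612 ,
        0.00016359]), 'joint_efforts': array([ 3.72425027e-03, -8.82169318e+01, -3.83874571e+01, -7.86625719e-05,
        1.00132608e-02, -4.54316584e-08]), 'position': array([0.22515616, 0.58264665, 0.23071487]), 'eef_rot': array([-5.76002275e-01, -3.08800200e+00,  1.81905931e-03]), 'force': array([ 0.61109842,  0.41397681, -0.66845361]), 'moment': array([ 0.0093227 , -0.00487245, -0.01014412]), 'finger_force': 0.0, 'width': 0.08552283022926024}
top knob_center 0.73 [324. 278.  19.  18.] [ 0.278 -0.265  0.041]
top knob_center 0.67 [277. 265.  19.  16.] [ 0.327 -0.144  0.047]
top knob_center 0.63 [301. 187.  20.  18.] [ 0.529 -0.238  0.047]
top fitted_knob 0.81 [187. 177.  18.  20.] [0.568 0.063 0.123]
top left_shaft_top 0.17 [304. 186.  18.  16.] [ 0.529 -0.243  0.053]
top hob 0.93 [160. 148. 138. 129.] [0.664 0.13  0.101]
scene knob_center 0.57 [235. 160.  10.  22.] [ 0.367 -0.339  0.026]
scene knob_center 0.55 [192. 162.  39.  15.] [ 0.47  -0.421  0.021]
scene knob_center 0.49 [274. 161.  14.  21.] [ 0.283 -0.261  0.024]
scene fitted_knob 0.61 [278. 237.  22.  29.] [0.584 0.078 0.114]
scene left_shaft_top 0.63 [334. 281.   6.  10.] [0.574 0.219 0.092]
scene hob 0.91 [268. 300. 258. 168.] [0.689 0.162 0.078]
```

Run:
```python
import cv2
p=cv2.imread("pics/top0.png"); cv2.imwrite("pics/top0c.png",cv2.resize(p[80:380,80:480],None,fx=2,fy=2,interpolation=2))
```

```text
(no output)
```

View pics/top0c.png

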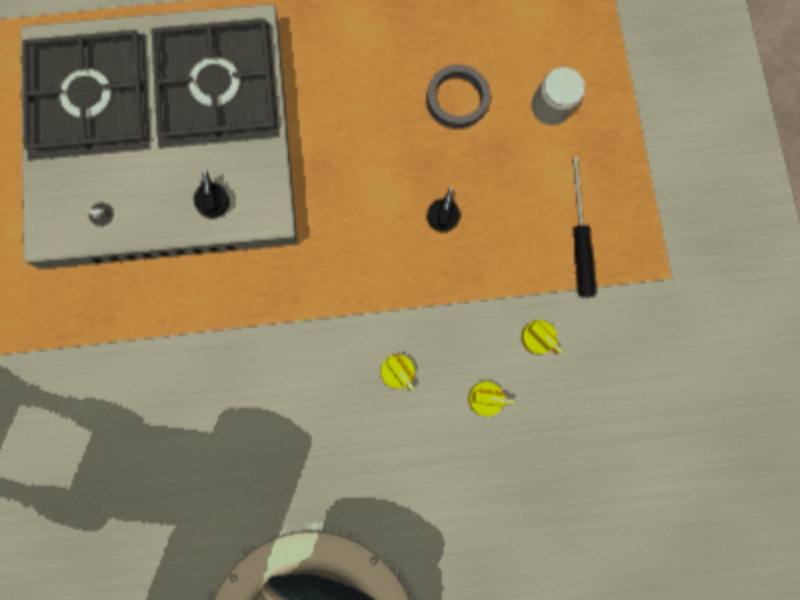

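View pics/scene0.png

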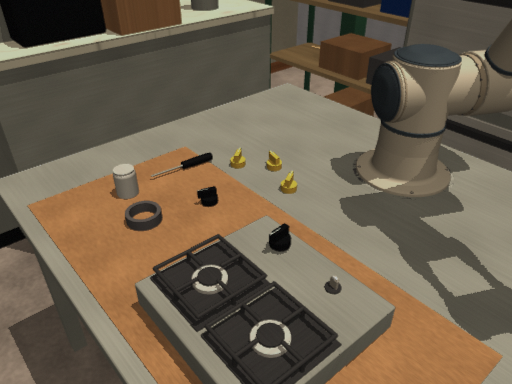

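The top view shows the black spare knob on the cardboard at about (302,187) full-frame and the bare left shaft at about (130,187). The fitted knob is on the right shaft, and the three yellow knobs are look-alikes. Next I'll work out where to put the wrist camera to see the shaft up close.

Run:
```python
from h import *
o=bot.get_obs(); T=R.from_rotvec(o["eef_rot"]).as_matrix()
p,d,K,t,M=cam("top")
print("shaft",onz(130,186.5,.1,K,t,M)); 
a=onz(300,188.5,.048,K,t,M); b=onz(305.5,175,.036,K,t,M); print("knob",a,b,np.degrees(np.arctan2(*(b-a)[1::-1])))
h=vision.look_for("top","hob")[0]; 
i=vision.camera_info("wrist"); cw=np.array(i["position"]); Mw=R.from_rotvec(i["orientation"]).as_matrix()
print("T",T.round(3)); print("cam off tool mm",1000*T.T@(cw-o["position"]),"cam axes in tool",(T.T@Mw).round(3), i["camera_matrix"])
# point seen at image centre 0.2 m
s=onz(130,186.5,.1,K,t,M); s[2]=.096
tgt=s.copy()+[0,0,.15]; tgt[:2]-= (cw-o["position"])[:2]*1
print("shift so camera over shaft, TCP 150 above",toolshift(tgt))
```

```text
shaft [0.56491504 0.21228945 0.1       ]
knob [ 0.52169717 -0.23435492  0.048     ] [ 0.56082298 -0.25661957  0.036     ] -29.642164924727012
T [[-0.933  0.36  -0.   ]
 [ 0.36   0.933 -0.   ]
 [ 0.    -0.    -1.   ]]
cam off tool mm [  67.81714039   -0.30236917 -142.06985689] cam axes in tool [[ 0.    -0.962 -0.272]
 [ 1.     0.    -0.   ]
 [ 0.    -0.272  0.962]] [[294.27030078   0.         255.75359311]
 [  0.         294.27030078 187.86981359]
 [  0.           0.           1.        ]]
shift so camera over shaft, TCP 150 above [-518.21306934 -223.02272893  -14.71022105]
```

Run:
```python
from h import *
print(toolshift([.568,.215,.206]))
```

```text
[-452.29644161 -219.68046103   25.28913805]
```

```bash
python3 -m jog '[[[-452,-220,0],[0,0,0],85],[[-452,-220,0],[0,0,0],85],[[-452,-220,0],[0,0,0],85],[[-452,-220,0],[0,0,0],85],[[-452,-220,0],[0,0,0],85],[[-452,-220,0],[0,0,0],85],[[-452,-220,20],[0,0,0],85],[[-452,-220,25],[0,0,0],85],[[-452,-220,25],[0,0,0],85],[[-452,-220,25],[0,0,0],85],[[-452,-220,25],[0,0,0],85],[[-452,-220,25],[0,0,0],85]]'
python3 - <<'E'
from h import *
from time import sleep
print(bot.get_obs()["position"],bot.get_obs()["qpos"])
p,d,K,t,M=cam("wrist"); np.savez("w1.npz",p=p,d=d,K=K,t=t,M=M); P=cloud(d,K,t,M)
for b in vision.look_for("wrist","left_shaft_top"): print(b)
print(P[188,256], (d>0).mean())
cv2.imwrite("pics/w1.png",cv2.resize(p[88:288,156:356],None,fx=3,fy=3,interpolation=2))
E
```

```text
time_s: 1.9
position: [0.5682, 0.2137, 0.2059]
eef_rot: [-0.58, -3.087, 0.0]
force: [-1.2, 0.1, -0.5]
width: 0.0848
finger_force: 0.0
[0.56821067 0.21369935 0.20589832] [ 2.61346895e-01  4.93159621e-01  1.42304784e+00  8.66717204e-05
  1.22591287e+00 -9.38276947e-01]
{'box': [262.4, 183.1, 19.7, 18.2], 'conf': 0.85}
[0.57044994 0.21265715 0.09943137] 0.9957529703776041
```

View pics/w1.png

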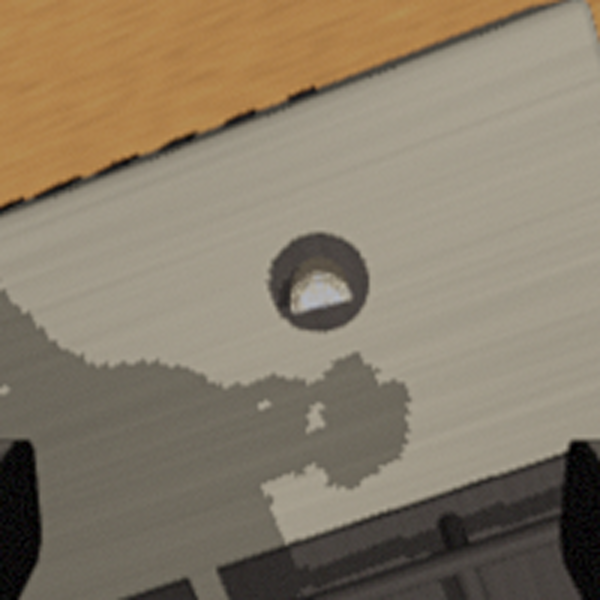

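The D is clear at crop (320,290): the flat edge runs from (291,313) to (352,300), with its normal pointing down and slightly right in the image. I'll fit it in metric coordinates.

```bash
cat > dfit.py <<'E'
from h import *
from scipy.optimize import least_squares
def dfit(f,x0=None):
    z=np.load(f); p,d,K,t,M=[z[k] for k in"pdKtM"]; g=cv2.cvtColor(p,cv2.COLOR_BGR2GRAY)
    # rectify to z=.1 plane, 0.25 mm px, 30 mm square around c
    c=np.array(x0); n=240; s=.00025
    j,i=np.meshgrid(np.arange(n),np.arange(n)); X=np.stack([c[0]+(n/2-i)*s,c[1]+(n/2-j)*s,np.full(i.shape,.1)],-1) # up=+x, left=+y
    q=(X-t)@M; u=(q[...,0]/q[...,2]*K[0,0]+K[0,2]).astype('f4'); v=(q[...,1]/q[...,2]*K[1,1]+K[1,2]).astype('f4')
    return cv2.remap(p,u,v,cv2.INTER_CUBIC),X,cv2.remap(d,u,v,cv2.INTER_NEAREST)
if __name__=="__main__":
    im,X,dd=dfit("w1.npz",[.568,.215]); cv2.imwrite("pics/r1.png",cv2.resize(im,None,fx=2.5,fy=2.5))
    g=cv2.cvtColor(im,cv2.COLOR_BGR2GRAY); print(np.percentile(g,[5,50,95]))
    m=(g>150).astype('u1'); n,l,st,ce=cv2.connectedComponentsWithStats(m); print(st,ce)
E
python3 dfit.py
```

```text
[ 68. 155. 159.]
[[   41     0   199   240 15398]
 [    0     0   240   240 40539]
 [  213     3    12     7    58]
 [   74    95    64    39  1572]
 [  139   104     4     8    21]
 [  135   120     2     2     3]
 [  153   238     5     2     7]
 [  188   239     2     1     2]] [[123.80101312  91.76503442]
 [118.30674166 130.49690422]
 [218.75862069   6.17241379]
 [103.92175573 111.23473282]
 [140.57142857 107.52380952]
 [135.66666667 120.66666667]
 [155.14285714 238.71428571]
 [188.5        239.        ]]
```

View pics/r1.png

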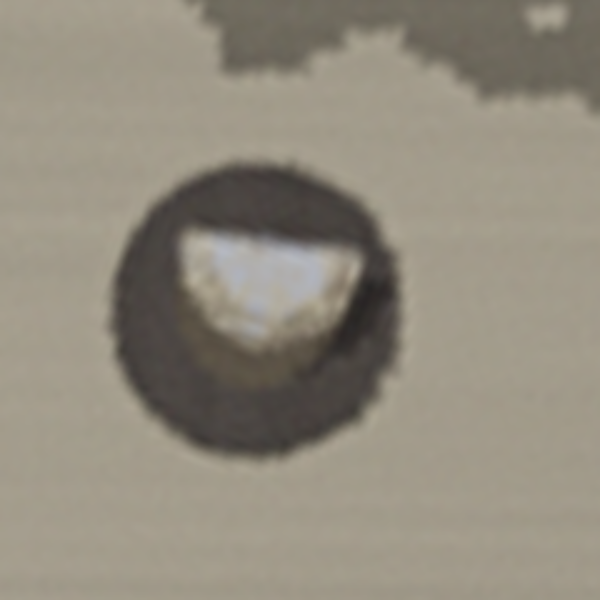

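Flat edge runs (180,230) to (362,250) at 0.1 mm/px, so the axis is at (0.5727, 0.218) and the flat normal is at yaw -6.3°. The collar disc gives the same centre to within 1 mm. Next I'll go look at the spare knob, turning the tool to match its bar.

```bash
python3 -m jog '[[[-125,-438,0],[0,0,9],85],[[-125,-438,0],[0,0,9],85],[[-125,-438,0],[0,0,9],85],[[-125,-438,0],[0,0,9],85],[[-125,-438,0],[0,0,9],85],[[-125,-438,0],[0,0,9],85],[[-125,-438,0],[0,0,9],85],[[-125,-438,60],[0,0,9],85],[[-125,-438,60],[0,0,9],85],[[-125,-438,60],[0,0,9],85],[[-125,-438,60],[0,0,9],85],[[-125,-438,60],[0,0,9],85]]'
python3 - <<'E'
from h import *
from dfit import dfit
o=bot.get_obs(); T=R.from_rotvec(o["eef_rot"]).as_matrix(); print(o["position"],"yaw -x",np.degrees(np.arctan2(-T[1,0],-T[0,0])))
p,d,K,t,M=cam("wrist"); np.savez("w2.npz",p=p,d=d,K=K,t=t,M=M); P=cloud(d,K,t,M)
print(vision.look_for("wrist","knob_center")[:2])
m=(P[...,2]>.044)&(P[...,2]<.055)&(np.hypot(P[...,0]-.527,P[...,1]+.24)<.07)
Q=P[m]; print(m.sum(), Q.mean(0), np.percentile(Q[:,2],[5,50,95]))
print("rect", cv2.minAreaRect((Q[:,:2]*1000).astype('f4')))
cv2.imwrite("pics/w2.png",cv2.resize(p[68:308,126:386],None,fx=2.4,fy=2.4,interpolation=2))
E
```

```text
time_s: 3.2
position: [0.5266, -0.2374, 0.1466]
eef_rot: [-0.816, -3.034, -0.001]
force: [0.2, 0.4, -0.1]
width: 0.0849
finger_force: 0.0
[ 0.52655584 -0.23744903  0.14664686] yaw -x -30.092859210319343
[{'box': [255.0, 194.4, 47.7, 69.2], 'conf': 0.72}]
791 [ 0.53522996 -0.24415705  0.04733655] [0.04585654 0.04741127 0.04851976]
rect ((538.391357421875, -245.4741668701172), (13.999008178710938, 50.640098571777344), 69.66271209716797)
```

View pics/w2.png

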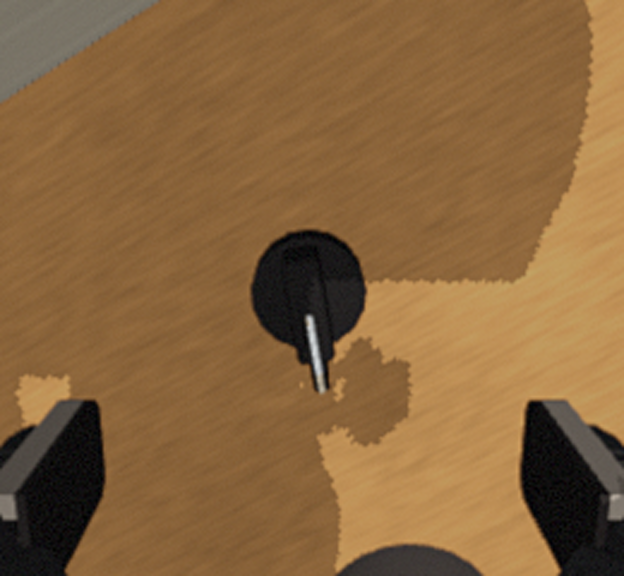

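The knob stands alone with its pointer down-right in the image at (320,390). Its axis is at (0.5332, -0.2436) and its yaw is -20.3°. Now I'll align, descend and grip.

```bash
python3 -m jog '[[[-9,-2,30],[0,0,-8],60],[[-9,-2,60],[0,0,-9.8],50],[[-9,-2,90],[0,0,-9.8],50],[[-9,-2,110],[0,0,-9.8],50],[[-9,-2,120],[0,0,-9.8],50],[[-9,-2,120],[0,0,-9.8],50],[[-9,-2,120],[0,0,-9.8],30],[[-9,-2,120],[0,0,-9.8],10],[[-9,-2,120],[0,0,-9.8],5],[[-9,-2,120],[0,0,-9.8],5],[[-9,-2,120],[0,0,-9.8],5],[[-9,-2,120],[0,0,-9.8],5]]'
python3 -m jog '[[[0,0,0],[0,0,0],5],[[0,0,0],[0,0,0],5],[[0,0,0],[0,0,0],5]]'
```

```text
time_s: 4.5
position: [0.5338, -0.2453, 0.0276]
eef_rot: [0.554, 3.09, -0.001]
force: [-0.3, 3.3, 10.1]
width: 0.0129
finger_force: 59.2
time_s: 4.8
position: [0.5338, -0.2453, 0.0276]
eef_rot: [0.554, 3.09, -0.001]
force: [-0.3, 1.7, 10.3]
width: 0.0127
finger_force: 59.2
```

```bash
python3 -m jog '[[[0,0,-5],[0,0,0],5],[[0,0,-20],[0,0,0],5],[[0,0,-60],[0,0,0],5],[[0,0,-110],[0,0,0],5],[[0,0,-150],[0,0,0],5],[[0,0,-170],[0,0,0],5],[[0,0,-172],[0,0,0],5],[[0,0,-172],[0,0,0],5]]'
python3 - <<'E'
from h import *
o=bot.get_obs(); T=R.from_rotvec(o["eef_rot"]).as_matrix()
p,d,K,t,M=cam("wrist"); P=(cloud(d,K,t,M)-o["position"])@T*1000; np.savez("w3.npz",p=p,d=d,P=P)
c=p[200:384,156:356]; cv2.imwrite("pics/w3.png",cv2.resize(c,None,fx=3,fy=3,interpolation=2))
E
```

```text
time_s: 5.6
position: [0.533, -0.245, 0.1988]
eef_rot: [0.554, 3.091, -0.001]
force: [0.4, -0.6, -0.6]
width: 0.0126
finger_force: 58.6
```

View pics/w3.png

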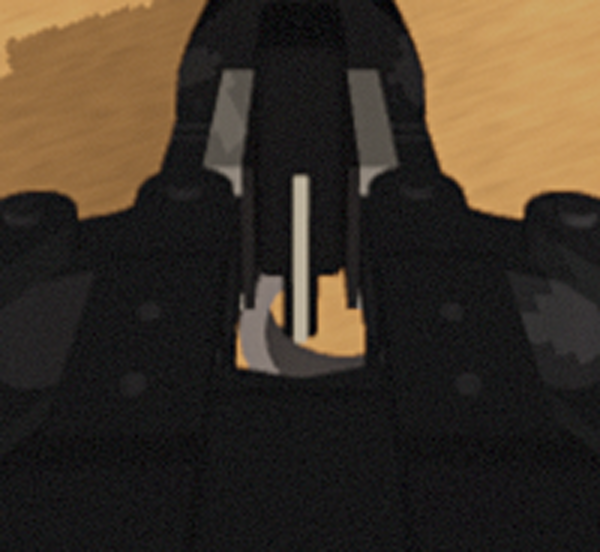

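The knob is held squarely: its white line lies at crop column 300 (full column 256, the image centre), upright between the pads. Next I'll measure where the axis sits along the bar.

Run:
```python
import numpy as np
z=np.load("w3.npz"); P=z["P"]; g=z["p"].mean(2)
for r in range(184,322,3): print(r,P[r,250].round(1),P[r,256].round(1),P[r,262].round(1),g[r,256].round())
```

```text
184 [-22.9  -7.2 195.8] [-2.270e+01 -1.000e-01  1.951e+02] [-22.7   7.  195.3] 157.0
187 [23.2 -3.6 17.6] [23.3 -0.2 17.2] [23.3  3.2 17.4] 13.0
190 [23.4 -3.5 10.8] [23.1 -0.2 12. ] [23.7  3.  10. ] 8.0
193 [23.3 -3.4  5.5] [23.3 -0.2  5.6] [23.1  2.9  6.5] 13.0
196 [22.  -3.4  4.6] [22.3 -0.2  3.5] [21.8  2.9  5.1] 26.0
199 [20.5 -3.4  4.2] [20.3 -0.2  4.6] [20.   2.9  5.5] 23.0
202 [20.6 -3.3 -1.3] [20.5 -0.2 -0.7] [20.6  2.8 -1.1] 13.0
205 [20.7 -3.2 -6. ] [20.8 -0.2 -6.3] [20.9  2.7 -6.5] 14.0
208 [ 20.8  -3.1 -10.6] [20.5 -0.2 -9.8] [ 21.1   2.6 -11.5] 17.0
211 [ 20.7  -3.  -14.4] [ 21.2  -0.2 -15.8] [ 20.8   2.5 -14.6] 9.0
214 [ 20.8  -2.9 -18.6] [ 20.3  -0.2 -17.3] [ 20.4   2.5 -17.5] 16.0
217 [ 19.5  -2.9 -19. ] [ 19.4  -0.2 -18.7] [ 19.5   2.4 -19. ] 19.0
220 [ 18.2  -2.9 -19.3] [ 18.6  -0.2 -20.2] [ 18.4   2.4 -19.8] 20.0
223 [ 17.   -2.9 -19.9] [ 16.5  -0.2 -18.6] [ 17.    2.4 -19.8] 24.0
226 [ 16.   -2.9 -20.8] [ 15.6  -0.2 -20. ] [ 15.8   2.4 -20.5] 29.0
229 [ 14.3  -2.9 -20.3] [ 14.1  -0.2 -19.8] [ 14.    2.5 -19.6] 22.0
232 [ 13.1  -2.9 -20.9] [ 12.5  -0.2 -19.5] [ 12
[... 1385 characters left out ...]
] [-169.5    7.9  193.6] 173.0
295 [-20.9  -3.1 -19. ] [-19.9  -0.2 -20.3] [-175.5    8.   195.6] 173.0
298 [-22.1  -3.1 -19.6] [-21.9  -0.2 -19.8] [-180.2    8.   195.7] 172.0
301 [-24.1  -3.1 -19.2] [-23.6  -0.2 -19.9] [-185.6    8.1  196.6] 173.0
304 [-25.6  -3.1 -19.4] [-24.   -0.2 -21.6] [-189.2    8.1  195.2] 172.0
307 [-27.7  -3.2 -19. ] [-27.3  -0.2 -19.4] [-194.9    8.1  196.5] 172.0
310 [-28.5  -3.1 -20.1] [-27.8  -0.2 -21. ] [-198.7    8.1  195.3] 173.0
313 [-197.    -7.9  187.2] [-30.6  -0.2 -19.7] [-203.5    8.1  195.2] 171.0
316 [-197.7   -7.8  182.3] [-204.9    0.   191.1] [-208.3    8.2  195.3] 60.0
319 [-197.    -7.7  175.8] [-204.     0.   184.2] [-208.2    8.1  189.4] 64.0
```

The axis is at tool x ≈ +0.3 mm and the underside is 24 mm below the TCP. Now I'll carry it over the shaft.

```bash
python3 -m jog '[[[25,90,0],[0,0,-4],5],[[50,180,0],[0,0,-8],5],[[75,270,0],[0,0,-12],5],[[100,360,0],[0,0,-14],5],[[123,448,0],[0,0,-14],5],[[123,448,0],[0,0,-14],5],[[123,448,0],[0,0,-14],5],[[123,448,0],[0,0,-14],5],[[123,448,0],[0,0,-14],5],[[123,448,0],[0,0,-14],5],[[123,448,0],[0,0,-14],5],[[123,448,0],[0,0,-14],5]]'
python3 - <<'E'
from h import *
o=bot.get_obs(); T=R.from_rotvec(o["eef_rot"]).as_matrix(); print(o["position"],"yaw",np.degrees(np.arctan2(-T[1,0],-T[0,0])),o["force"])
print(toolshift([.573,.218,.130]))
E
```

```text
time_s: 6.85
position: [0.5728, 0.217, 0.1971]
eef_rot: [-0.173, -3.135, 0.002]
force: [-0.8, 0.1, 0.6]
width: 0.0126
finger_force: 58.8
[0.57279724 0.21700238 0.19712104] yaw -6.313624525804712 [-0.76230605  0.06736261  0.63300811]
[-0.21911524  1.09245117 67.11950817]
```

```bash
python3 -m jog '[[[0,1,25],[0,0,0],5],[[0,1,50],[0,0,0],5],[[0,1,65],[0,0,0],5],[[0,1,65],[0,0,0],5],[[0,1,65],[0,0,0],5]]'
python3 -m jog '[[[0,0,2],[0,0,0],5],[[0,0,4],[0,0,0],5],[[0,0,6],[0,0,0],5],[[0,0,8],[0,0,0],5],[[0,0,10],[0,0,0],5],[[0,0,10],[0,0,0],5]]'
```

```text
time_s: 7.35
position: [0.5737, 0.2175, 0.1335]
eef_rot: [-0.176, -3.136, 0.0]
force: [-0.0, -0.1, -0.1]
width: 0.0126
finger_force: 58.8
time_s: 7.95
position: [0.5733, 0.2188, 0.123]
eef_rot: [-0.173, -3.136, 0.0]
force: [-0.4, -0.4, 0.2]
width: 0.0127
finger_force: 58.8
```

```bash
python3 -m jog '[[[0,0,1],[0,0,0],5],[[0,0,2],[0,0,0],5],[[0,0,3],[0,0,0],5],[[0,0,4],[0,0,0],5],[[0,0,4],[0,0,0],5]]'; python3 -m jog '[[[0,0,1],[0,0,0],5],[[0,0,2],[0,0,0],5],[[0,0,3],[0,0,0],5],[[0,0,4],[0,0,0],5],[[0,0,4],[0,0,0],5]]'
```

```text
time_s: 8.45
position: [0.5734, 0.2188, 0.1191]
eef_rot: [-0.173, -3.137, 0.0]
force: [0.1, 0.8, -0.9]
width: 0.0131
finger_force: 58.8
time_s: 8.95
position: [0.5734, 0.2188, 0.1151]
eef_rot: [-0.173, -3.137, 0.0]
force: [1.1, -0.9, -0.3]
width: 0.0125
finger_force: 58.8
```

It is 9 mm down the shaft with no resistance, so I'll carry on.

```bash
python3 -m jog '[[[0,0,2],[0,0,0],5],[[0,0,4],[0,0,0],5],[[0,0,6],[0,0,0],5],[[0,0,8],[0,0,0],5],[[0,0,8],[0,0,0],5]]'; python3 -m jog '[[[0,0,1],[0,0,0],5],[[0,0,2],[0,0,0],5],[[0,0,3],[0,0,0],5],[[0,0,4],[0,0,0],5],[[0,0,4],[0,0,0],5]]'
```

```text
time_s: 9.45
position: [0.5733, 0.2187, 0.1069]
eef_rot: [-0.173, -3.136, 0.0]
force: [0.4, 0.2, -0.8]
width: 0.0129
finger_force: 58.8
time_s: 9.95
position: [0.5736, 0.2188, 0.1033]
eef_rot: [0.173, 3.137, 0.0]
force: [-0.2, 0.6, 3.6]
width: 0.0129
finger_force: 59.2
```

```bash
python3 -m jog '[[[0,0,1],[0,0,0],5],[[0,0,2],[0,0,0],5],[[0,0,3],[0,0,0],5],[[0,0,3],[0,0,0],5],[[0,0,3],[0,0,0],5]]'; python3 -m jog '[[[0,0,1],[0,0,0],5],[[0,0,2],[0,0,0],5],[[0,0,2],[0,0,0],5],[[0,0,2],[0,0,0],5]]'
```

```text
time_s: 10.45
position: [0.5736, 0.2188, 0.1004]
eef_rot: [0.174, 3.137, 0.0]
force: [-1.3, 0.5, 6.4]
width: 0.0125
finger_force: 59.5
time_s: 10.85
position: [0.5738, 0.2189, 0.0993]
eef_rot: [0.173, 3.136, 0.001]
force: [-5.5, -1.1, 20.4]
width: 0.0126
finger_force: 61.9
```

```bash
python3 -m jog '[[[0,0,0],[0,0,0],5],[[0,0,0],[0,0,0],5],[[0,0,0],[0,0,0],5],[[0,0,0],[0,0,0],5],[[0,0,0],[0,0,0],5]]'
python3 - <<'E'
from h import *
o=bot.get_obs(); T=R.from_rotvec(o["eef_rot"]).as_matrix()
p,d,K,t,M=cam("wrist"); W=cloud(d,K,t,M); P=(W-o["position"])@T*1000
print(np.median(P[230:285,252:260,2]),"barrel top world z",np.median(W[196:200,250:262,2]),"bar top",np.median(W[230:285,252:260,2]))
l=W[60:180,100:420].reshape(-1,3); l=l[(l[:,2]>.06)&(l[:,2]<.09)]; print("ledge",np.median(l[:,2]))
q,*_=cam("scene"); cv2.imwrite("pics/e.png",np.hstack([cv2.resize(p[150:350,156:356],(400,400)),cv2.resize(q[180:330,250:400],(400,400))]))
E
```

```text
time_s: 11.35
position: [0.5738, 0.2188, 0.0993]
eef_rot: [0.173, 3.136, 0.0]
force: [-4.9, -1.7, 19.5]
width: 0.0128
finger_force: 61.9
-19.911350483261828 barrel top world z 0.09519719154755132 bar top 0.11922802531821136
ledge 0.07332551479095364
```

View pics/e.png

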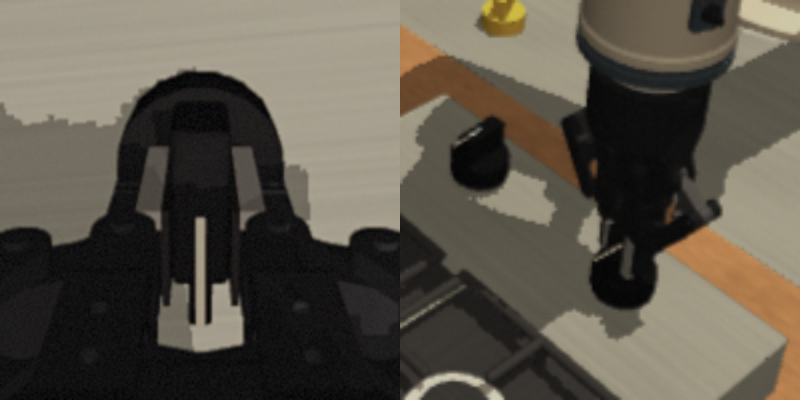

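The knob is seated upright on the left shaft. Its bar top is 46 mm above the ledge, which puts the underside at 2 mm, so the shaft is at its stop under a steady 20 N. I'll hand it in.

```bash
python3 -c "
from rig import ticket
print(ticket.sign_off())"
```

```text
the job is handed in; nothing more can be done
None
```

The spare knob is fully on the bare left shaft with its pointer over the shaft's flat, and the robot is still pressing it to the stop with about 20 N; the job was handed in at about 11.5 s, and the screwdriver, tape roll and tin were left alone.

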